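# Rebuild the closet organizer and find the full tin

### The arm

A 6-joint arm with a two-finger parallel gripper is mounted at the origin on the work surface. World frame = base frame: x ahead of the robot, y to its left, z up, the work surface at z = 0. Lengths are in mm, angles in degrees, forces in N, time in s.
With the tool pointing down it reaches from about 350 to 975 mm from the base axis. Payload 17.4 kg.
Tool frame: the origin (TCP) lies on the centre line of the jaws, within the pads' length; the fingertips stand 25 mm ahead of it and the grasp point (between the pads) lies 6 mm ahead of it; z points along the fingers, y is the line along which they close (so a half turn about z gives the same grasp; the last joint's range is limited). The gripper opens to 85 mm and grips with 20 to 120 N. Pads are 22 mm wide; open, the fingers measure 114 mm over their backs; the gripper's body (76 mm by 85 mm) begins 54 mm behind the grasp point. The pads swing forward as they close: fully open they stand 13 mm farther back than shut.
Start: joints at [61.203, 6.646, 82.598, -0, 90.757, -2.166], TCP at [302.573, 603.392, 256.303] pointing down, gripper open.
Joint ranges: [-162.19, 162.19], [-47.58, 125.68], [4.15, 143.07], [-65.23, 245.23], [0.69, 171.88], [-170.13, 170.13]. Speed limits (degrees/s): [108.29, 108.29, 127.2, 180, 180, 180].

### API

Orientations are given as a 3x3 rotation matrix whose columns are the frame's x, y, z axes.
In Python, from bench import arm, optics, ticket, recognise gives the robot as it stands.
- The arm moves only by the shell command python3 -m inch 'ROWS'. ROWS is text: rows parted by semicolons, each of 7 numbers parted by spaces: the shift along the tool's x, y, z in m, then the turn, a rotation vector about the tool's x, y, z in degrees, then the opening, from 0 (shut) to 1 (fully open). A call has 1 to 5 rows; each row is the pose to reach, as a shift and turn from the pose commanded when the call began, along the tool's axes at that moment; what a row does not reach only later rows make up. A row lasts 1/10 s, in which the tool goes at most 50 mm and 8.59 degrees, less where a joint would pass 70% of its speed; a pose out of reach is approached as far as the arm can. A call with a gripper value outside its range is refused whole. The fingers move at their own pace and stop on an object; the grip force is fixed at half the most. Time passes only in rows, so rows that repeat a pose let the fingers close. It gives the time, the measured TCP pose, the force, the opening and the grip force at its end, in the units of the state.
- arm.read_state(): the state, without advancing time (a new reading comes with each control period).
- optics.snapshot(name): name is "side" or "top" or "wrist"; returns a dict with "image" (384x512x3 uint8, red, green, blue), "camera_matrix" (3x3 intrinsics, pixels), "dist" ([k1, k2, p1, p2, k3] as OpenCV has them; the pictures are not rectified), "rvec" (rotation vector, rad) and "tvec" (3), from world to camera coordinates, as OpenCV has them; the wrist camera has in their place "mount" (4x4, takes a point from camera to tool coordinates, whose origin is the TCP and whose axes are the flange's). Camera axes: x right, y down, z forward; pixel columns grow to the right and rows downward; lengths in mm; the calibration is good to about 2 mm. A picture is of the moment at which its call begins: read the wrist's pose just before it. There is no depth.
- ticket.sign_off(): hands the job in; it is judged then, once.
Trained networks look in a picture, given as the dict that the camera call returned (one of the last four; its "shot" number tells which), for a name from the list of things; names that differ only in an ending like _2 or _b are one class to them, and where a whole thing is asked for, a point or a joint stands for the part that bears it (a point fixed in the world has none). Each returns a list of dicts, best first, with "conf" (0 to 1); they miss things now and then, are a little off and sometimes report something else, mostly with a low value. They report only what shows in the picture. A call takes as long as a camera call. They do not tell look-alikes from the thing itself.
- recognise(query, picture): "rect" ([centre column, centre row, width, height] in pixels, round what is visible of it).
The state is a dict: "time_s": time; "joint_positions": joint angles; "qd": joint speeds; "joint_efforts": joint torques, N m; "tool_pos": TCP position; "tool_rot": TCP orientation; "force": force on the tool from outside, world axes, zero at the start; "moment": the same for the moment, N m; "width": finger opening in mm; "finger_force": force on a finger pad.
Only numpy, scipy, OpenCV 4.12 (cv2) and the standard library are available. Lean on these libraries where they do the work, as an engineer would, in place of code of your own. Each camera call takes 0.05 s, during which the arm holds its last target. There are 200 camera calls.

### The job

Put the organizer's loose top tier back on, seated fully home on its four pegs, and let go of it. Then heft the three tins on the cork runner one at a time, starting with the one nearest the robot and working outward, lifting each clear straight up and setting the lighter ones back upright where they stood. Finish while holding the heaviest tin, upright and still in the gripper, over the middle of the seated top tier and well clear above its grip, ready to be put in; leave everything else on the shelf alone.

Things in the scene. Friction and masses are not known exactly. Their poses are not given: they have to be found in the camera images.
- organizer: the two lower tiers of a white plastic stacking organizer, fixed to the shelf: 130 mm (x) by 170 mm (y), flat top 100 mm above its underside. An empty drawer sticks out up to 100 mm to its -x side, no higher than 50 mm. Four upright round pegs stand on the top at x = +-47 mm, y = +-67 mm, 12 mm in diameter, 12 mm tall, the upper half tapering to 6 mm. Origin: centre of the underside.
- organizer_seat (a point): centre of the organizer's flat top (100 mm above its underside), axes as the organizer's; the tier's origin and axes come here when it is fully seated (a half turn about z is as good)
- tier: loose top tier of the same white plastic, an open tray 130 mm (x) by 170 mm (y), 45 mm tall at its walls, 0.3 kg, lying upright on the shelf at the left. Its 14 mm thick floor has four square through holes, 16 mm wide, at x = +-47 mm, y = +-67 mm, for the pegs. A straight upright grip stands in the middle: 70 mm long in x, 12 mm thick in y, its top 70 mm above the underside, with over 70 mm of free space on either side down to the floor. Origin: centre of the underside.
- tin_a: closed round metal tin, 60 mm in diameter, 55 mm tall, straight sided, standing upright; one of three that look exactly alike. One weighs 0.39 to 0.53 kg, the other two 0.12 to 0.21 kg each; which one is the heavy one cannot be seen, and it stands at a different place each time. Origin: centre of the underside, z up along its axis.
- tin_b: closed round metal tin, 60 mm in diameter, 55 mm tall, straight sided, standing upright; one of three that look exactly alike. One weighs 0.39 to 0.53 kg, the other two 0.12 to 0.21 kg each; which one is the heavy one cannot be seen, and it stands at a different place each time. Origin: centre of the underside, z up along its axis.
- tin_c: closed round metal tin, 60 mm in diameter, 55 mm tall, straight sided, standing upright; one of three that look exactly alike. One weighs 0.39 to 0.53 kg, the other two 0.12 to 0.21 kg each; which one is the heavy one cannot be seen, and it stands at a different place each time. Origin: centre of the underside, z up along its axis.
- place_near (a point): mark point on top of the cork runner (4 mm above the shelf) where the nearest (to the robot) tin stands (to within 10 mm at the start)
- place_middle (a point): mark point on top of the cork runner (4 mm above the shelf) where the middle tin stands (to within 10 mm at the start), 105 mm from the other two in a straight row
- place_far (a point): mark point on top of the cork runner (4 mm above the shelf) where the farthest tin stands (to within 10 mm at the start)
- compact: bystander: round chrome compact, 70 mm across, 16 mm tall. Origin: centre of the underside.
- hairbrush: bystander: bamboo hairbrush lying bristles up, about 225 mm long (x), 65 mm wide, 38 mm tall. Origin: under its middle.
- incense_holder: bystander: black ceramic incense holder, a round dish 86 mm across with a stem to 34 mm. Origin: centre of the underside.
- sunglasses: bystander: folded tortoiseshell sunglasses, about 145 mm wide (x), 40 mm deep, 54 mm tall. Origin: under the middle.
Mind the look-alikes: they are no part of the job. Leave any orange look-alike of the tin_a alone.

How it is judged:
By the outcome, as a careful person would: the job done as asked, in the order asked, and still so for the second after the job is handed in, while the arm keeps its last pose, push and grip.
It also fails if it takes over 72 s, if anything falls off the work surface, if the arm or the gripper's body presses on something with over 40 N, if the wrist force passes 120 N, or if a joint passes its speed limit or range.

## Working session

There is one attempt and no reset: what is moved stays moved. The work goes in short steps, Python scripts to look and compute and a shell command to move; the robot and the scene stay as the last step left them, time stands still between calls to the robot, and variables do not carry over. Pictures are saved under pics/ and viewed, at most 10 in all, crops included, and the job is handed in when it is done.

```bash
ls; mkdir -p pics
python3 - <<'E'
from bench import arm, optics, recognise
import cv2
s=arm.read_state(); print(s['time_s'],s['tool_pos'],s['tool_rot'],s['width'],s['force'])
ims=[]
for n in ['top','side']:
    p=optics.snapshot(n); cv2.imwrite(f'pics/{n}0.png',p['image'][:,:,::-1])
    print(n,p['camera_matrix'],p['dist'],p['rvec'],p['tvec'])
    for q in ['organizer','tier','tin_a','compact','hairbrush','incense_holder','sunglasses']:
        print(q,[([round(float(v)) for v in d['rect']],round(float(d['conf']),2)) for d in recognise(q,p)])
E
```

```text
pics
0.0 [302.47045432 603.25181931 255.55313838] [[-8.93919954e-01  4.48226285e-01 -5.60381395e-04]
 [ 4.48226631e-01  8.93919413e-01 -9.85226763e-04]
 [ 5.93312758e-05 -1.13189173e-03 -9.99999358e-01]] 85.59497806389534 [-0.40146933  0.2948551  -0.55015419]
top [[419.56708565   0.         246.32465351]
 [  0.         419.56708565 190.95527845]
 [  0.           0.           1.        ]] [-0.04357736  0.          0.          0.          0.        ] [ 2.19654168 -2.1909736   0.06858297] [  97.29702863  483.1410374  1515.22966821]
organizer [([281, 156, 56, 58], 0.62)]
tier [([193, 184, 49, 38], 0.55), ([212, 133, 21, 21], 0.33)]
tin_a [([331, 208, 18, 19], 0.83), ([365, 187, 17, 18], 0.71), ([362, 155, 20, 21], 0.6), ([355, 252, 20, 15], 0.5), ([358, 214, 15, 17], 0.49)]
compact [([245, 223, 16, 20], 0.68)]
hairbrush [([156, 141, 19, 60], 0.64), ([213, 133, 24, 21], 0.4)]
incense_holder [([215, 134, 20, 19], 0.65)]
sunglasses [([131, 188, 13, 36], 0.5)]
side [[366.96317272   0.         257.57661167]
 [  0.         366.96317272 193.30256789]
 [  0.           0.           1.        ]] [0.02126916 0.         0.         0.         0.        ] [ 2.10461051 -0.47594057  0.28533343] [-392.96120392  244.96231908  891.15996594]
organizer [([316, 224, 90, 73], 0.87)]
tier [([238, 186, 50, 35], 0.68)]
tin_a [([244, 342, 34, 41], 0.87), ([352, 315, 34, 35], 0.86), ([389, 296, 31, 34], 0.83), ([311, 326, 31, 42], 0.82), ([316, 221, 91, 74], 0.69)]
compact [([224, 233, 24, 20], 0.61)]
hairbrush [([263, 164, 49, 16], 0.73)]
incense_holder [([293, 186, 18, 14], 0.53)]
sunglasses [([214, 158, 34, 14], 0.57)]
```

Run:
```python
import cv2,numpy as np
t=cv2.imread('pics/top0.png');s=cv2.imread('pics/side0.png')
a=cv2.resize(t[110:290,110:410],(800,480),interpolation=cv2.INTER_CUBIC)
cv2.imwrite('pics/t1.png',a)
b=cv2.resize(s[130:380,180:440],None,fx=2.4,fy=2.4,interpolation=cv2.INTER_CUBIC)
cv2.imwrite('pics/s1.png',b)
```

```text
(no output)
```

View pics/t1.png

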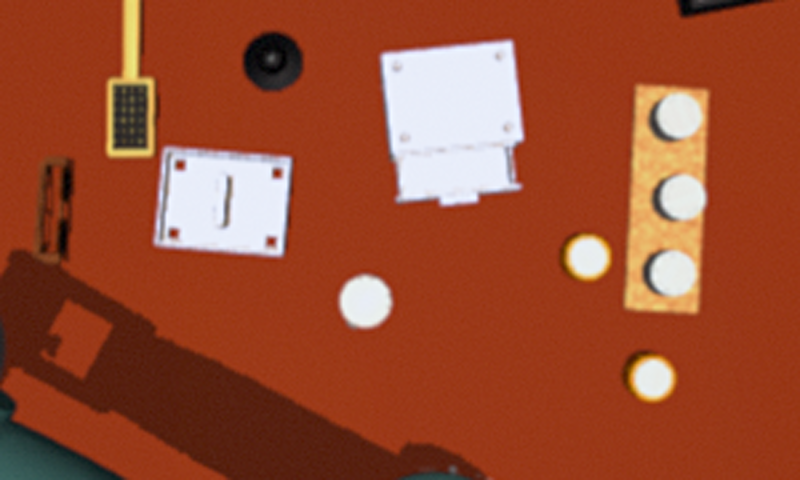

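View pics/s1.png

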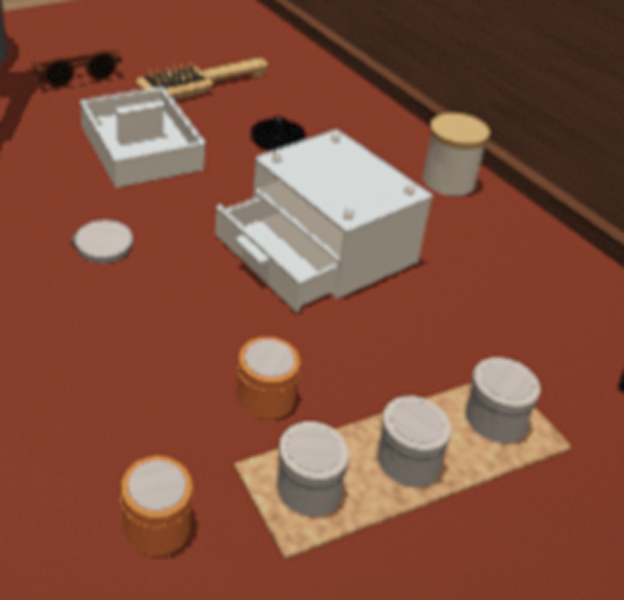

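The top view shows the tier at crop px (223,200) with its grip nearly along x. The organizer pegs are at (397,67), (500,57), (405,137) and (508,128). The three grey tins on the cork are at (678,116), (685,197) and (673,273), and two orange look-alikes stand off to the left.

```bash
cat > h.py <<'E'
import numpy as np,cv2
from bench import arm,optics,recognise
from scipy.spatial.transform import Rotation as R
def cam(p,st=None):
    if 'rvec' in p:
        M=cv2.Rodrigues(np.array(p['rvec'],float))[0]; return M.T,-M.T@np.array(p['tvec'],float).ravel()
    T=np.array(p['mount']);Rt=np.array(st['tool_rot']);return Rt@T[:3,:3],Rt@T[:3,3]+np.array(st['tool_pos'])
def world(p,uv,z,st=None):
    A,c=cam(p,st); u=cv2.undistortPoints(np.array(uv,float).reshape(-1,1,2),np.array(p['camera_matrix']),np.array(p['dist'])).reshape(-1,2)
    d=np.c_[u,np.ones(len(u))]@A.T; return c+d*((z-c[2])/d[:,2])[:,None]
def proj(p,X,st=None):
    A,c=cam(p,st); return cv2.projectPoints((np.array(X,float)-c)@A,np.zeros(3),np.zeros(3),np.array(p['camera_matrix']),np.array(p['dist']))[0].reshape(-1,2)
def rect(W,loc):  # fit pose (x,y,yaw) of local pts
    W=np.array(W)[:,:2];L=np.array(loc,float);m=W.mean(0);l=L.mean(0)
    H=(L-l).T@(W-m);a=np.arctan2(H[0,1]-H[1,0],H[0,0]+H[1,1]);r=np.array([[np.cos(a),-np.sin(a)],[np.sin(a),np.cos(a)]])
    return m-r@l,np.degrees(a),(W-m-(L-l)@r.T)
def st():
    s=arm.read_state(); r=np.array(s['tool_rot']); 
    print('t',s['time_s'],'pos',np.round(s['tool_pos'],1),'yaw',round(np.degrees(np.arctan2(r[1,0],r[0,0])),2),'tilt',np.round(r[:2,2],4),'w',round(s['width'],1),'F',np.round(s['force'],1),'ff',s['finger_force']); return s
def togo(s,xyz,yaw=None):
    r=np.array(s['tool_rot']);d=r.T@(np.array(xyz)-s['tool_pos'])
    y=np.degrees(np.arctan2(r[1,0],r[0,0]));dy=None
    if yaw is not None: dy=-((yaw-y+90)%180-90)
    print('shift m',np.round(d/1000,4),'turn z',dy)
HOLES=[(47,67),(47,-67),(-47,67),(-47,-67)]
E
python3 - <<'E'
from h import *
p=optics.snapshot('top');f=lambda l:[(110+u/2.6667,110+v/2.6667) for u,v in l]
print('org',rect(world(p,f([(397,67),(500,57),(405,137),(508,128)]),112),HOLES))
w,a,e=rect(world(p,f([(180,165),(277,173),(174,233),(271,242)]),14),HOLES);print('tier',w,a,e)
print('tins',world(p,f([(678,116),(685,197),(673,273)]),59))
p2=optics.snapshot('side');g=lambda l:[(180+u/2.4,130+v/2.4) for u,v in l]
print('org side',rect(world(p2,g([(277,157),(336,138),(349,213),(409,189)]),112),[(-47,67),(47,67),(-47,-67),(47,-67)]))
print('tins side',world(p2,g([(505,378),(416,419),(314,447)]),59))
s=st();togo(s,[w[0],w[1],150],a)
w=optics.snapshot('wrist');print(w['camera_matrix'],w['mount'])
E
```

```text
org (array([630.67744932, -15.37933994]), np.float64(5.767230055041396), array([[-1.03105719,  0.20790599],
       [-0.88124668,  0.38951287],
       [ 1.63160821, -0.66316051],
       [ 0.28069566,  0.06574165]]))
tier [499.78307484 287.41343396] -4.724417064801329 [[-0.04138848  0.01714968]
 [ 0.30350154  0.42416187]
 [ 0.31357142 -0.65348856]
 [-0.57568448  0.21217701]]
tins [[ 615.44962296 -322.35636395   59.        ]
 [ 506.63192561 -330.09775495   59.        ]
 [ 405.34050655 -312.60425873   59.        ]]
org side (array([626.54964932, -28.99082419]), np.float64(5.810136824285485), array([[ 1.20254924, -0.42006084],
       [-1.5597344 , -3.03765406],
       [ 1.75673428,  1.73192077],
       [-1.39954912,  1.72579413]]))
tins side [[ 618.63710304 -324.6509139    59.        ]
 [ 509.08705139 -328.14447548   59.        ]
 [ 407.51046534 -314.81844412   59.        ]]
t 0.9 pos [302.6 603.4 256.3] yaw 153.37 tilt [ 0. -0.] w 85.5 F [-0.6  0.7 -0.2] ff 0.0
shift m [-0.3179 -0.194   0.1063] turn z -21.907912597946563
[[329.19232228   0.         252.84058091]
 [  0.         329.19232228 191.07221198]
 [  0.           0.           1.        ]] [[-4.64798789e-04 -9.48027055e-01 -3.18189388e-01  8.22082574e+01]
 [ 9.99999891e-01 -4.57538019e-04 -9.75529619e-05  1.09163150e+00]
 [-5.31008952e-05 -3.18189399e-01  9.48027164e-01 -1.15948201e+02]
 [ 0.00000000e+00  0.00000000e+00  0.00000000e+00  1.00000000e+00]]
```

```bash
r='x'; python3 -m inch '-.205 -.125 .032 0 0 0 1;-.205 -.125 .032 0 0 0 1;-.205 -.125 .032 0 0 0 1;-.205 -.125 .032 0 0 0 1;-.205 -.125 .032 0 0 0 1'
python3 -m inch '-.113 -.069 .018 0 0 -21.9 1;-.113 -.069 .018 0 0 -21.9 1;-.113 -.069 .018 0 0 -21.9 1;-.113 -.069 .018 0 0 -21.9 1'
python3 - <<'E'
from h import *
s=st();p=optics.snapshot('wrist');cv2.imwrite('pics/w1.png',p['image'][:,:,::-1])
print(proj(p,[[499.8,287.4,70],[630,-15,100]],s))
togo(s,[499.8,287.4,150],-4.72)
E
```

```text
time_s: 1.45
tool_pos: [430.6, 397.7, 224.1]
tool_rot: [[-0.894, 0.449, 0.0], [0.449, 0.894, 0.0], [-0.0, 0.0, -1.0]]
force: [0.9, 0.7, 0.7]
width: 85.4
finger_force: 0.0
time_s: 1.85
tool_pos: [501.6, 283.9, 205.6]
tool_rot: [[-0.997, 0.082, -0.0], [0.082, 0.997, -0.001], [0.0, -0.001, -1.0]]
force: [-0.1, 0.8, 0.6]
width: 85.7
finger_force: 0.0
t 1.85 pos [501.6 283.9 205.6] yaw 175.31 tilt [-0.0003 -0.0012] w 85.7 F [-0.1  0.8  0.6] ff 0.0
[[255.77909135 185.55057004]
 [-63.25218454 357.26752214]]
shift m [0.002  0.0034 0.0556] turn z 0.02674881063788348
```

View pics/w1.png

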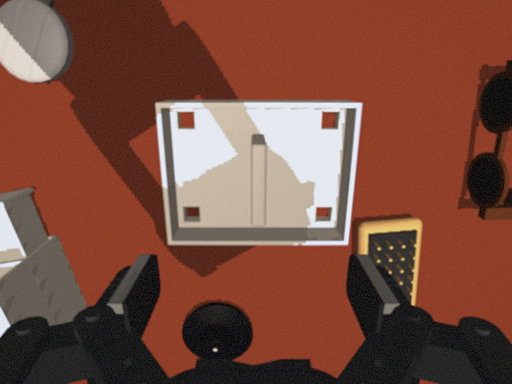

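Wrist view: the tier is centred near (259,172), with floor holes at (186,120), (330,120), (192,213) and (323,213). The grip runs along columns 251–266.

Run:
```python
from h import *
s=st();p=optics.snapshot('wrist')
w,a,e=rect(world(p,[(323,213),(192,213),(330,120),(186,120)],14,s),HOLES);print(w,a,e)
# refine: fit yaw/pos by projecting
print(proj(p,[[*w,70],[*w,14]],s))
print('rim', rect(world(p,[(349,243),(169,243),(360,103),(157,103)],45,s),[(65,85),(65,-85),(-65,85),(-65,-85)]))
togo(s,[*w,58],a)
```

```text
t 1.9 pos [500.7 285.6 206. ] yaw 175.11 tilt [-0.0003 -0.0003] w 85.4 F [-0.8  0.1  0.7] ff 0.0
[499.83475226 291.54108871] -4.916526970587045 [[-0.77851523 -0.73606831]
 [-0.62391812  0.80622211]
 [ 0.63247872 -0.54992154]
 [ 0.76995463  0.47976774]]
[[258.71583999 186.18506646]
 [257.76040995 168.55243873]]
rim (array([500.11029292, 292.02606477]), np.float64(-4.715281884853827), array([[-0.87871956,  0.11182764],
       [-1.41285606,  0.79907505],
       [ 1.24970382, -2.30676182],
       [ 1.0418718 ,  1.39585914]]))
shift m [0.0013 0.0058 0.148 ] turn z 0.02940134710189568
```

```bash
python3 -m inch '.001 .006 .04 0 0 0 1;.001 .006 .09 0 0 0 1;.001 .006 .135 0 0 0 1;.001 .006 .153 0 0 0 1;.001 .006 .153 0 0 0 1'
python3 -m inch '0 0 0 0 0 0 0;0 0 0 0 0 0 0;0 0 0 0 0 0 0;0 0 0 0 0 0 0;0 0 0 0 0 0 0'
python3 -m inch '0 0 0 0 0 0 0;0 0 0 0 0 0 0;0 0 0 0 0 0 0'
```

```text
time_s: 2.45
tool_pos: [497.5, 293.9, 50.4]
tool_rot: [[-0.997, 0.082, -0.004], [0.082, 0.997, -0.002], [0.004, -0.002, -1.0]]
force: [-0.3, -0.5, -0.2]
width: 85.6
finger_force: 0.0
time_s: 2.95
tool_pos: [499.6, 293.4, 54.0]
tool_rot: [[-0.997, 0.083, 0.001], [0.083, 0.997, -0.0], [-0.001, 0.0, -1.0]]
force: [-0.7, -5.4, 2.8]
width: 12.4
finger_force: 1.7
time_s: 3.25
tool_pos: [499.7, 293.5, 54.1]
tool_rot: [[-0.997, 0.083, 0.001], [0.083, 0.997, 0.0], [-0.001, 0.0, -1.0]]
force: [-0.8, -2.5, 6.3]
width: 11.2
finger_force: 60.0
```

```bash
python3 -m inch '0 0 0 0 0 0 1;0 0 0 0 0 0 1;0 0 0 0 0 0 1;0 0 0 0 0 0 1;0 0 0 0 0 0 1'
python3 -m inch '0 0 -.045 0 0 0 1;0 0 -.09 0 0 0 1;0 0 -.135 0 0 0 1;0 0 -.18 0 0 0 1;0 0 -.22 0 0 0 1'
python3 -m inch '-.04 -.075 -.03 0 0 0 1;-.08 -.15 -.03 0 0 0 1;-.104 -.2 -.03 0 0 0 1;-.104 -.2 -.03 0 0 0 1;-.104 -.2 -.03 0 0 0 1'
python3 -m inch '-.052 -.099 0 0 0 -10.5 1;-.052 -.099 0 0 0 -10.5 1;-.052 -.099 0 0 0 -10.5 1;-.052 -.099 0 0 0 -10.5 1;-.052 -.099 0 0 0 -10.5 1'
python3 - <<'E'
from h import *
s=st();p=optics.snapshot('wrist');cv2.imwrite('pics/w2.png',p['image'][:,:,::-1])
s=st()
E
```

```text
time_s: 3.75
tool_pos: [499.3, 293.5, 53.2]
tool_rot: [[-0.997, 0.082, -0.0], [0.082, 0.997, -0.0], [0.0, -0.0, -1.0]]
force: [-0.3, -0.2, -0.1]
width: 82.3
finger_force: 0.0
time_s: 4.25
tool_pos: [499.2, 293.4, 275.8]
tool_rot: [[-0.997, 0.082, 0.001], [0.082, 0.997, 0.001], [-0.001, 0.001, -1.0]]
force: [0.2, -0.1, 0.0]
width: 85.5
finger_force: 0.0
time_s: 4.75
tool_pos: [587.3, 82.5, 303.5]
tool_rot: [[-0.996, 0.084, 0.0], [0.084, 0.996, -0.0], [-0.0, -0.0, -1.0]]
force: [0.3, 0.9, 0.6]
width: 85.6
finger_force: 0.0
time_s: 5.25
tool_pos: [630.0, -16.9, 303.2]
tool_rot: [[-0.995, -0.1, -0.0], [-0.1, 0.995, 0.0], [0.0, 0.0, -1.0]]
force: [-0.0, -0.5, -0.9]
width: 85.2
finger_force: 0.0
t 5.25 pos [630.  -16.9 303.2] yaw -174.27 tilt [-0.0004  0.0003] w 85.2 F [-0.  -0.5 -0.9] ff 0.0
t 5.3 pos [629.9 -16.4 303.4] yaw -174.21 tilt [0.     0.0003] w 85.2 F [-0.5 -0.3  0.3] ff 0.0
```

View pics/w2.png

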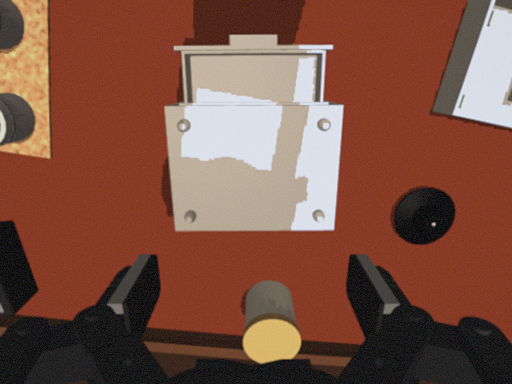

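Wrist view: the organizer top has corners near (165,105), (343,105), (175,231) and (334,230), and pegs near (184,126), (324,125), (190,216) and (319,216). The can behind it, with an ochre lid, is clear of it.

Run:
```python
from h import *
s=st();p=optics.snapshot('wrist');s2=st()
g=p['image'];c=lambda u,v:cv2.resize(g[v-16:v+16,u-20:u+20],None,fx=10,fy=9,interpolation=cv2.INTER_CUBIC)
m=np.vstack([np.hstack([c(184,126),c(324,125)]),np.hstack([c(190,216),c(319,216)])]);cv2.imwrite('pics/w3.png',m[:,:,::-1])
print('corn',rect(world(p,[(334.5,230.5),(174.5,231),(343,105),(165.5,105)],100,s),[(65,85),(65,-85),(-65,85),(-65,-85)]))
print('pegs',rect(world(p,[(319,216),(190,216),(324,125),(184,126)],112,s),HOLES))
```

```text
t 5.3 pos [629.9 -16.4 303.4] yaw -174.21 tilt [0.     0.0003] w 85.2 F [-0.5 -0.3  0.3] ff 0.0
t 5.35 pos [629.9 -16.2 303.5] yaw -174.18 tilt [0.0002 0.0002] w 84.7 F [0.2 0.7 0.3] ff 0.0
corn (array([634.70420992, -13.21194916]), np.float64(5.891584057329896), array([[ 1.46913930e-01,  6.45153763e-01],
       [ 4.46182204e-01, -4.61800017e-01],
       [-1.13868961e-03, -1.15261270e+00],
       [-5.91957444e-01,  9.69258952e-01]]))
pegs (array([632.53159362, -13.61673776]), np.float64(6.028451627640409), array([[-1.18377094, -1.73859457],
       [-2.15743052,  1.60028923],
       [ 1.74153318, -2.1177973 ],
       [ 1.59966828,  2.25610264]]))
```

View pics/w3.png

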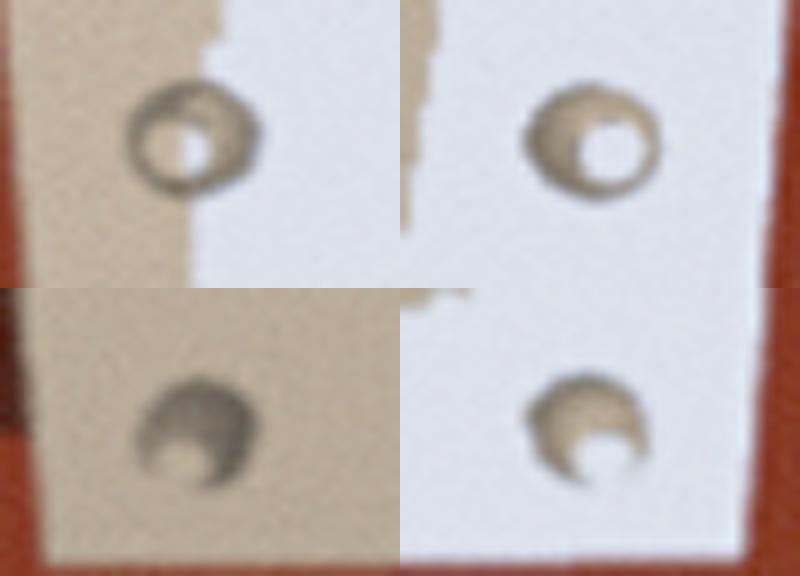

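Peg-top discs refined from the crop: (182.3,126.4), (325.2,125.9), (188.3,219.7) and (319.5,218.9).

Run:
```python
from h import *
s=arm.read_state();s['tool_pos']=np.array([629.9,-16.4,303.4]);p=optics.snapshot('wrist')
print('pegs',rect(world(p,[(319.5,218.9),(188.3,219.7),(325.2,125.9),(182.3,126.4)],112,s),HOLES))
s=st(); togo(s,[499.7,293.2,303],175.2)
```

```text
pegs (array([634.69286094, -13.85631603]), np.float64(6.032121195458358), array([[-0.26074516, -0.4680661 ],
       [-0.01009064,  0.26764718],
       [ 0.26207262, -0.68497839],
       [ 0.00876319,  0.88539732]]))
t 5.4 pos [629.9 -16.1 303.6] yaw -174.16 tilt [0.0003 0.0001] w 85.2 F [ 0.1 -0.3  0.8] ff 0.0
shift m [0.0981 0.3209 0.0006] turn z 10.637589339458259
```

```bash
python3 -m inch '.013 .044 0 0 0 0 1;.026 .088 0 0 0 0 1;.039 .132 0 0 0 0 1;.052 .176 0 0 0 0 1;.06 .2 0 0 0 0 1'
python3 -m inch '.038 .121 .05 0 0 10.6 1;.038 .121 .098 0 0 10.6 1;.038 .121 .098 0 0 10.6 1;.038 .121 .098 0 0 10.6 1;.038 .121 .098 0 0 10.6 1'
python3 - <<'E'
from h import *
s=st();p=optics.snapshot('wrist');s2=st()
g=p['image']
q=proj(p,[[*( np.array([499.7,293])+ np.array([[.9965,.083],[-.083,.9965]])@h),14] for h in [(-47,-67),(-47,67),(47,-67),(47,67)]],s).round().astype(int);print(q)
c=lambda x:cv2.resize(g[x[1]-16:x[1]+16,x[0]-20:x[0]+20],None,fx=10,fy=9,interpolation=cv2.INTER_CUBIC)
m=np.vstack([np.hstack([c(q[0]),c(q[1])]),np.hstack([c(q[2]),c(q[3])])]);cv2.imwrite('pics/w4.png',m[:,:,::-1])
E
```

```text
time_s: 5.9
tool_pos: [548.4, 179.0, 303.8]
tool_rot: [[-0.995, -0.103, 0.001], [-0.103, 0.995, 0.001], [-0.001, 0.001, -1.0]]
force: [-0.4, -0.4, 0.1]
width: 85.3
finger_force: 0.0
time_s: 6.4
tool_pos: [498.9, 293.5, 203.9]
tool_rot: [[-0.997, 0.081, -0.002], [0.081, 0.997, -0.001], [0.002, -0.001, -1.0]]
force: [-0.1, -0.5, 0.5]
width: 85.6
finger_force: 0.0
t 6.4 pos [498.9 293.5 203.9] yaw 175.35 tilt [-0.0021 -0.0011] w 85.6 F [-0.1 -0.5  0.5] ff 0.0
t 6.45 pos [500.  292.7 205.7] yaw 175.29 tilt [ 0.     -0.0003] w 85.6 F [-0.1 -0.8 -0. ] ff 0.0
[[179 122]
 [324 122]
 [185 217]
 [318 217]]
```

View pics/w4.png

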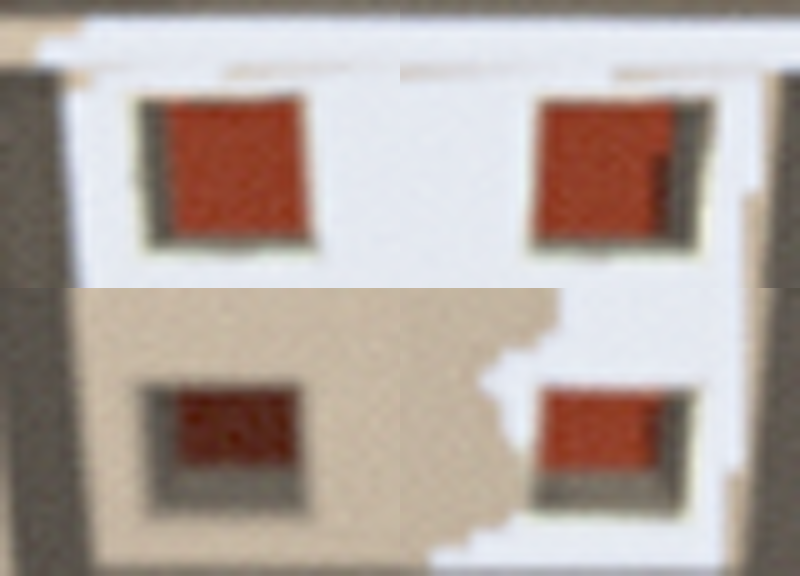

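Hole centres at floor height: (181.2,125.1), (326.2,125.1), (187.4,218.8) and (319.2,219.0).

Run:
```python
from h import *
s=arm.read_state();p=optics.snapshot('wrist')
s['tool_pos']=np.array([498.9,293.5,203.9]);s['tool_rot']=R.from_matrix([[-0.997,0.081,-.002],[.081,.997,-.001],[.002,-.001,-1]]).as_matrix()
print('tier',rect(world(p,[(319.2,219),(187.4,218.8),(326.2,125.1),(181.2,125.1)],14,s),HOLES))
s=st();togo(s,[499.7,293.2,52],175.2)
```

```text
tier (array([502.28288749, 294.75272435]), np.float64(-4.7542068125638295), array([[-0.20365387, -0.50386002],
       [-0.09095903,  0.3413704 ],
       [ 0.02234123, -0.09901055],
       [ 0.27227166,  0.26150018]]))
t 6.5 pos [500.7 292.1 206.7] yaw 175.21 tilt [0.0014 0.0004] w 85.7 F [ 0.  -0.2 -0. ] ff 0.0
shift m [0.0013 0.0009 0.1547] turn z 0.013781191573798424
```

```bash
python3 -m inch '-.002 0 .04 0 0 0 1;-.002 0 .085 0 0 0 1;-.002 0 .125 0 0 0 1;-.002 0 .153 0 0 0 1;-.002 0 .153 0 0 0 1' | sed -n 1,2p
python3 -m inch '0 0 0 0 0 0 0;0 0 0 0 0 0 0;0 0 0 0 0 0 0;0 0 0 0 0 0 0;0 0 0 0 0 0 0' | grep -v rot
python3 -m inch '0 0 0 0 0 0 0;0 0 0 0 0 0 0;0 0 0 0 0 0 0'
python3 -m inch '0 0 -.02 0 0 0 0;0 0 -.055 0 0 0 0;0 0 -.09 0 0 0 0;0 0 -.13 0 0 0 0;0 0 -.16 0 0 0 0'
python3 -m inch '-.016 -.03 0 0 0 0 0;-.035 -.066 0 0 0 0 0;-.054 -.102 0 0 0 0 0;-.073 -.138 0 0 0 0 0;-.0945 -.178 0 0 0 0 0'
python3 -m inch '-.018 -.034 0 0 0 -2 0;-.036 -.068 0 0 0 -5 0;-.052 -.097 0 0 0 -8 0;-.063 -.1185 0 0 0 -10.75 0;-.063 -.1185 0 0 0 -10.75 0'
python3 -m inch '0 0 0 0 0 0 0;0 0 0 0 0 0 0'
python3 -c "
from h import *
s=st();togo(s,[634.7,-15.2,170],6)"
```

```text
time_s: 7.0
tool_pos: [502.1, 290.4, 50.2]
time_s: 7.5
tool_pos: [502.7, 292.2, 53.1]
force: [0.9, 1.4, 1.4]
width: 12.2
finger_force: 0.0
time_s: 7.8
tool_pos: [502.8, 292.3, 53.2]
tool_rot: [[-0.996, 0.084, 0.001], [0.084, 0.996, 0.001], [-0.001, 0.001, -1.0]]
force: [-0.8, 0.1, 6.7]
width: 11.4
finger_force: 59.8
time_s: 8.3
tool_pos: [502.3, 292.1, 214.8]
tool_rot: [[-0.996, 0.084, 0.001], [0.084, 0.996, 0.001], [-0.001, 0.001, -1.0]]
force: [-0.5, -0.3, -2.1]
width: 11.6
finger_force: 58.9
time_s: 8.8
tool_pos: [581.7, 105.4, 212.2]
tool_rot: [[-0.997, 0.084, -0.0], [0.084, 0.997, 0.0], [0.0, 0.0, -1.0]]
force: [0.6, 0.8, -3.3]
width: 11.5
finger_force: 59.0
time_s: 9.3
tool_pos: [634.9, -19.3, 211.6]
tool_rot: [[-0.995, -0.102, -0.001], [-0.102, 0.995, -0.001], [0.001, -0.0, -1.0]]
force: [-0.5, 0.2, -2.5]
width: 11.6
finger_force: 59.2
time_s: 9.5
tool_pos: [634.1, -16.1, 212.1]
tool_rot: [[-0.995, -0.103, -0.0], [-0.103, 0.995, 0.0], [0.0, 0.0, -1.0]]
force: [0.4, 0.3, -2.2]
width: 11.0
finger_force: 59.2
t 9.5 pos [634.1 -16.1 212.1] yaw -174.08 tilt [-0.0004  0.0002] w 11.0 F [ 0.4  0.3 -2.2] ff 59.23680245876312
shift m [-0.0007  0.0008  0.0421] turn z -0.08147810819843926
```

```bash
python3 -m inch '-.0006 .0008 .02 0 0 0 0;-.0006 .0008 .038 0 0 0 0;-.0006 .0008 .043 0 0 0 0;-.0006 .0008 .043 0 0 0 0'
python3 -m inch '0 0 .002 0 0 0 0;0 0 .004 0 0 0 0;0 0 .006 0 0 0 0;0 0 .006 0 0 0 0'
python3 -m inch '0 0 .002 0 0 0 0;0 0 .004 0 0 0 0;0 0 .005 0 0 0 0;0 0 .005 0 0 0 0'
```

```text
time_s: 9.9
tool_pos: [634.4, -15.4, 168.2]
tool_rot: [[-0.995, -0.104, -0.002], [-0.104, 0.995, 0.0], [0.002, 0.0, -1.0]]
force: [0.6, -0.1, -2.6]
width: 11.1
finger_force: 59.2
time_s: 10.3
tool_pos: [634.9, -15.9, 163.3]
tool_rot: [[-0.995, -0.103, 0.0], [-0.103, 0.995, 0.0], [-0.0, 0.0, -1.0]]
force: [-0.8, -0.1, -3.5]
width: 11.6
finger_force: 59.2
time_s: 10.7
tool_pos: [634.8, -15.9, 158.1]
tool_rot: [[-0.995, -0.103, -0.0], [-0.103, 0.995, 0.0], [0.0, 0.0, -1.0]]
force: [0.8, 0.3, -2.4]
width: 11.5
finger_force: 59.2
```

```bash
python3 -m inch '0 0 .001 0 0 0 0;0 0 .002 0 0 0 0;0 0 .003 0 0 0 0;0 0 .003 0 0 0 0'
python3 -m inch '0 0 .001 0 0 0 0;0 0 .0015 0 0 0 0;0 0 .002 0 0 0 0;0 0 .0025 0 0 0 0;0 0 .0025 0 0 0 0'
```

```text
time_s: 11.1
tool_pos: [634.8, -15.8, 155.1]
tool_rot: [[-0.995, -0.103, -0.0], [-0.103, 0.995, 0.0], [0.0, 0.0, -1.0]]
force: [-0.1, 0.2, -3.2]
width: 11.4
finger_force: 59.2
time_s: 11.6
tool_pos: [634.9, -15.8, 153.2]
tool_rot: [[-0.995, -0.103, 0.0], [-0.103, 0.995, -0.0], [-0.0, -0.0, -1.0]]
force: [-3.9, 1.1, 3.0]
width: 11.2
finger_force: 60.0
```

Contact shows exactly at the expected seating height. Push slightly, release, rise, and look.

```bash
python3 -m inch '0 0 .001 0 0 0 0;0 0 .0015 0 0 0 0;0 0 .0015 0 0 0 0' | grep -v rot
python3 -m inch '0 0 0 0 0 0 1;0 0 0 0 0 0 1;0 0 0 0 0 0 1;0 0 0 0 0 0 1;0 0 0 0 0 0 1' |grep -v rot
python3 -m inch '0 0 -.03 0 0 0 1;0 0 -.07 0 0 0 1;0 0 -.11 0 0 0 1;0 0 -.15 0 0 0 1;0 0 -.15 0 0 0 1'
python3 - <<'E'
from h import *
s=st();p=optics.snapshot('wrist');p2=optics.snapshot('side');c=cv2.resize(p2['image'][170:280,260:375],(460,384),interpolation=cv2.INTER_CUBIC)
im=np.hstack([p['image'],c])
cv2.imwrite('pics/w5.png',cv2.resize(im,(800,316))[:,:,::-1])
T=world(optics.snapshot('top'),[(0,0)],0)
E
```

```text
time_s: 11.9
tool_pos: [634.9, -15.9, 153.2]
force: [-11.9, 0.1, 15.1]
width: 11.5
finger_force: 62.1
time_s: 12.4
tool_pos: [634.9, -15.9, 151.1]
force: [1.0, 0.4, 0.5]
width: 82.7
finger_force: 0.0
time_s: 12.9
tool_pos: [635.9, -15.9, 307.8]
tool_rot: [[-0.995, -0.103, 0.008], [-0.103, 0.995, -0.001], [-0.008, -0.001, -1.0]]
force: [0.0, 0.1, 0.2]
width: 85.4
finger_force: 0.0
t 12.9 pos [635.9 -15.9 307.8] yaw -174.08 tilt [ 0.008  -0.0005] w 85.4 F [0.  0.1 0.2] ff 0.0
```

View pics/w5.png

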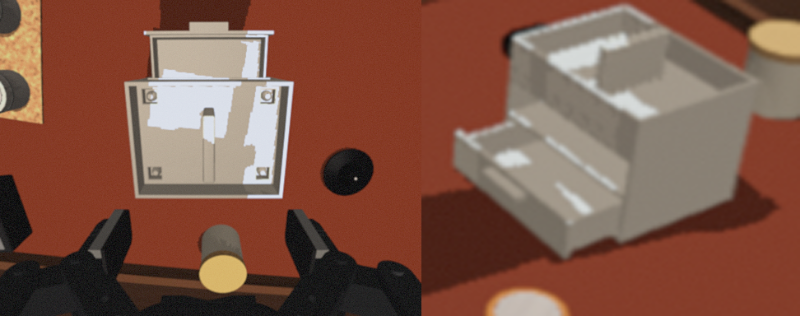

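The tier is seated: pegs show in all four holes, and the side view shows flush walls. Next, go over the tins.

```bash
python3 -m inch '.022 -.042 0 0 0 0 1;.044 -.084 0 0 0 0 1;.066 -.126 0 0 0 0 1;.088 -.168 0 0 0 0 1;.1 -.19 0 0 0 0 1' |sed -n 2p
python3 -m inch '.056 -.102 0 0 0 6 1;.056 -.102 0 0 0 6 1;.056 -.102 0 0 0 6 1;.056 -.102 0 0 0 6 1;.056 -.102 0 0 0 6 1'|sed -n 2p
python3 -m inch '0 0 0 0 0 0 1;0 0 0 0 0 0 1'|sed -n 2p
python3 - <<'E'
from h import *
s=st();p=optics.snapshot('wrist');cv2.imwrite('pics/w6.png',p['image'][:,:,::-1])
for d in recognise('tin_a',p):
    u,v,w,h=d['rect'];print(np.round(d['rect'],1),d['conf'],world(p,[(u,v)],32,s)[0].round(1))
t=optics.snapshot('top')
print(world(t,[(330.1,206.4),(354.5,251.7)],58).round())
print(proj(p,[[406.5,-313.7,59],[508,-329,59],[617,-323.5,59]],s))
E
```

```text
tool_pos: [553.3, -217.7, 299.6]
tool_pos: [509.9, -322.0, 300.2]
tool_pos: [510.4, -321.3, 301.1]
t 14.25 pos [ 510.4 -321.3  301.1] yaw -179.99 tilt [-0.0001  0.0003] w 85.6 F [-0.5  0.1  0.6] ff 0.0
[364.4  80.2  65.3  58.6] 0.94 [ 427.2 -195.4   32. ]
[246.7 153.5  52.9  58.8] 0.82 [ 510.8 -327.4   32. ]
[250.9 232.9  48.9  62.5] 0.75 [ 614.8 -322.7   32. ]
[259.8  58.5  60.3  61.4] 0.58 [ 405.  -312.5   32. ]
[[ 426. -198.   58.]
 [ 267. -283.   58.]]
[[259.14890149  58.28511668]
 [244.85256542 156.13867418]
 [250.11062749 244.2871291 ]]
```

View pics/w6.png

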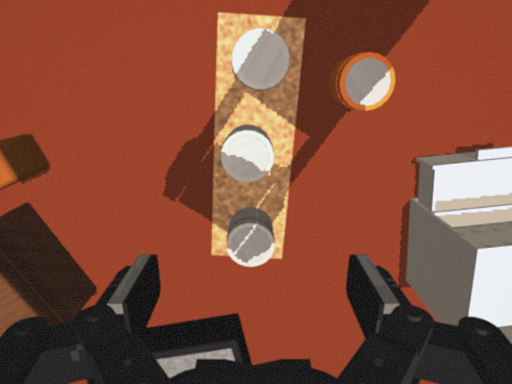

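Top-disc centres in the wrist view: near (261,59), middle (248,156), far (250,243). The orange look-alike at (366,82) is clear of the near tin's finger room.

Run:
```python
from h import *
s=st();p=optics.snapshot('wrist');W=world(p,[(261,59),(248,156),(250,243)],59,s);print(W.round(1))
togo(s,[*W[0][:2],100],0)
```

```text
t 14.4 pos [ 510.2 -321.7  301.3] yaw 179.98 tilt [0.0001 0.    ] w 85.6 F [-0.5  0.2  0.8] ff 0.0
[[ 407.  -312.2   59. ]
 [ 507.8 -326.    59. ]
 [ 615.3 -324.2   59. ]]
shift m [0.1032 0.0094 0.2013] turn z -0.020105927048916783
```

```bash
python3 -m inch '.04 .003 .02 0 0 0 1;.08 .006 .04 0 0 0 1;.103 .008 .08 0 0 0 1;.103 .008 .12 0 0 0 1;.103 .008 .16 0 0 0 1'|sed -n 2p
python3 -m inch '0 0 .035 0 0 0 1;0 0 .065 0 0 0 1;0 0 .09 0 0 0 1;0 0 .099 0 0 0 1;0 0 .099 0 0 0 1'|sed -n 2,4p
python3 -m inch '0 0 0 0 0 0 0;0 0 0 0 0 0 0;0 0 0 0 0 0 0;0 0 0 0 0 0 0;0 0 0 0 0 0 0'|grep -v rot
```

```text
tool_pos: [406.3, -314.1, 140.5]
tool_pos: [406.6, -313.9, 41.6]
tool_rot: [[-1.0, 0.001, -0.001], [0.001, 1.0, 0.001], [0.001, 0.001, -1.0]]
force: [-0.3, 0.3, -0.4]
time_s: 15.95
tool_pos: [407.6, -314.8, 44.2]
force: [-0.8, 1.2, 6.6]
width: 58.7
finger_force: 64.4
```

```bash
python3 -m inch '0 0 -.01 0 0 0 0;0 0 -.03 0 0 0 0;0 0 -.05 0 0 0 0;0 0 -.06 0 0 0 0;0 0 -.06 0 0 0 0'|grep -v rot
python3 -m inch '0 0 0 0 0 0 0;0 0 0 0 0 0 0;0 0 0 0 0 0 0'|grep -E 'pos|for|wid'
python3 -m inch '0 0 0 0 0 0 0;0 0 0 0 0 0 0'|grep -E 'for'
```

```text
time_s: 16.45
tool_pos: [407.4, -314.7, 104.3]
force: [-1.1, 0.8, -1.2]
width: 58.9
finger_force: 64.7
tool_pos: [406.6, -314.0, 101.4]
force: [-0.2, -0.4, -1.8]
width: 58.6
finger_force: 64.7
force: [0.3, 0.4, -1.4]
finger_force: 64.7
```

```bash
python3 -m inch '0 0 .02 0 0 0 0;0 0 .045 0 0 0 0;0 0 .054 0 0 0 0;0 0 .057 0 0 0 0;0 0 .057 0 0 0 0'|grep -E 'pos|for'
python3 -m inch '0 0 .001 0 0 0 0;0 0 .002 0 0 0 0;0 0 .003 0 0 0 0;0 0 .003 0 0 0 0'|grep -E 'pos|for'
```

```text
tool_pos: [407.0, -314.3, 45.7]
force: [-0.5, 0.2, -2.5]
finger_force: 64.9
tool_pos: [407.3, -314.6, 44.2]
force: [-6.7, 5.5, 17.0]
finger_force: 66.6
```

```bash
python3 -m inch '0 0 0 0 0 0 1;0 0 0 0 0 0 1;0 0 0 0 0 0 1;0 0 0 0 0 0 1;0 0 0 0 0 0 1'|grep -E 'pos|for|wid'
python3 -m inch '0 0 -.03 0 0 0 1;0 0 -.065 0 0 0 1;0 0 -.1 0 0 0 1;-.04 -.005 -.1 0 0 0 1;-.08 -.01 -.1 0 0 0 1'|grep -E 'pos'
python3 -m inch '-.0215 -.004 0 0 0 0 1;-.0215 -.004 .03 0 0 0 1;-.0215 -.004 .06 0 0 0 1;-.0215 -.004 .09 0 0 0 1;-.0215 -.004 .099 0 0 0 1'|grep -E 'pos'
python3 - <<'E'
from h import *
s=st();togo(s,[508,-327,42],0)
E
```

```text
tool_pos: [406.8, -314.2, 42.3]
force: [0.8, 0.2, 0.5]
width: 85.4
finger_force: 0.0
tool_pos: [488.1, -324.9, 144.5]
tool_pos: [507.1, -327.5, 39.9]
t 19.35 pos [ 507.1 -327.5   39.9] yaw 179.92 tilt [-0.0037  0.0026] w 85.4 F [-0.8  0.5 -0.2] ff 0.0
shift m [-0.0009  0.0005 -0.0021] turn z -0.07703453910076519
```

```bash
python3 -m inch '0 0 0 0 0 0 1;0 0 0 0 0 0 0;0 0 0 0 0 0 0;0 0 0 0 0 0 0;0 0 0 0 0 0 0'|grep -E 'pos'
python3 -m inch '0 0 0 0 0 0 0;0 0 0 0 0 0 0;0 0 0 0 0 0 0'|grep -E 'pos|for|wid'
python3 -m inch '0 0 -.01 0 0 0 0;0 0 -.03 0 0 0 0;0 0 -.05 0 0 0 0;0 0 -.06 0 0 0 0;0 0 -.06 0 0 0 0'|grep -E 'pos|for|wid'
python3 -m inch '0 0 0 0 0 0 0;0 0 0 0 0 0 0;0 0 0 0 0 0 0'|grep -E 'pos|for|wid'
python3 -m inch '0 0 0 0 0 0 0;0 0 0 0 0 0 0'|grep -E 'for'
```

```text
tool_pos: [509.1, -328.9, 45.6]
tool_pos: [509.2, -328.9, 45.6]
force: [-0.6, 0.3, 5.7]
width: 58.7
finger_force: 64.7
tool_pos: [508.9, -328.8, 105.4]
force: [-0.4, -0.4, -4.6]
width: 58.8
finger_force: 65.6
tool_pos: [508.0, -328.2, 102.3]
force: [0.9, 0.8, -4.5]
width: 59.1
finger_force: 65.6
force: [0.5, 0.3, -4.8]
finger_force: 65.6
```

The middle tin reads about 4.6 N, so it is the heavy one. The task asks for all three to be hefted, so I set it down, heft the far tin, then return.

```bash
python3 -m inch '0 0 .02 0 0 0 0;0 0 .045 0 0 0 0;0 0 .054 0 0 0 0;0 0 .057 0 0 0 0;0 0 .057 0 0 0 0'|grep -E 'pos|for'
python3 -m inch '0 0 .001 0 0 0 0;0 0 .002 0 0 0 0;0 0 .003 0 0 0 0;0 0 .003 0 0 0 0'|grep -E 'pos|for'
python3 -m inch '0 0 0 0 0 0 1;0 0 0 0 0 0 1;0 0 0 0 0 0 1;0 0 0 0 0 0 1;0 0 0 0 0 0 1'|grep -E 'pos|for|wid'
python3 -m inch '0 0 -.03 0 0 0 1;0 0 -.065 0 0 0 1;0 0 -.1 0 0 0 1;-.04 .001 -.1 0 0 0 1;-.08 .001 -.1 0 0 0 1'|grep -E 'pos'
python3 -m inch '-.028 .001 0 0 0 0 1;-.028 .001 .03 0 0 0 1;-.028 .001 .06 0 0 0 1;-.028 .001 .09 0 0 0 1;-.028 .001 .099 0 0 0 1'|grep -E 'pos|rot'
python3 - <<'E'
from h import *
s=st();togo(s,[615.7,-325.5,42],0)
E
```

```text
tool_pos: [508.5, -328.5, 46.7]
force: [0.7, 0.3, -4.8]
finger_force: 66.2
tool_pos: [508.8, -328.7, 45.6]
force: [-9.2, 5.9, 15.1]
finger_force: 67.9
tool_pos: [508.4, -328.4, 43.3]
force: [0.9, 0.0, 0.7]
width: 85.6
finger_force: 0.0
tool_pos: [589.5, -327.9, 145.6]
tool_pos: [615.0, -325.8, 40.6]
tool_rot: [[-1.0, 0.001, -0.004], [0.001, 1.0, 0.002], [0.004, 0.002, -1.0]]
t 23.55 pos [ 615.  -325.8   40.6] yaw 179.92 tilt [-0.0041  0.0023] w 85.4 F [-0.7 -0.2 -0.1] ff 0.0
shift m [-0.0006  0.0003 -0.0014] turn z -0.0773223229729183
```

```bash
python3 -m inch '0 0 0 0 0 0 1;0 0 0 0 0 0 0;0 0 0 0 0 0 0;0 0 0 0 0 0 0;0 0 0 0 0 0 0'|grep -E 'pos'
python3 -m inch '0 0 0 0 0 0 0;0 0 0 0 0 0 0;0 0 0 0 0 0 0'|grep -E 'pos|for|wid'
python3 -m inch '0 0 -.01 0 0 0 0;0 0 -.03 0 0 0 0;0 0 -.05 0 0 0 0;0 0 -.06 0 0 0 0;0 0 -.06 0 0 0 0'|grep -E 'pos|for|wid'
python3 -m inch '0 0 0 0 0 0 0;0 0 0 0 0 0 0;0 0 0 0 0 0 0'|grep -E 'pos|for|wid'
python3 -m inch '0 0 0 0 0 0 0;0 0 0 0 0 0 0'|grep -E 'for'
```

```text
tool_pos: [617.3, -327.0, 46.8]
tool_pos: [617.3, -327.0, 46.8]
force: [-0.5, 0.0, 5.2]
width: 59.0
finger_force: 64.6
tool_pos: [617.0, -326.9, 106.7]
force: [-1.0, -0.3, -1.7]
width: 58.7
finger_force: 64.7
tool_pos: [616.0, -326.4, 103.2]
force: [-0.5, 0.5, -2.6]
width: 58.6
finger_force: 64.7
force: [-0.9, 0.3, -2.0]
finger_force: 64.7
```

```bash
python3 -m inch '0 0 .02 0 0 0 0;0 0 .045 0 0 0 0;0 0 .053 0 0 0 0;0 0 .056 0 0 0 0;0 0 .056 0 0 0 0'|grep -E 'pos|for'
python3 -m inch '0 0 .001 0 0 0 0;0 0 .002 0 0 0 0;0 0 .003 0 0 0 0;0 0 .003 0 0 0 0'|grep -E 'pos|for'
python3 -m inch '0 0 0 0 0 0 1;0 0 0 0 0 0 1;0 0 0 0 0 0 1;0 0 0 0 0 0 1;0 0 0 0 0 0 1'|grep -E 'pos|for|wid'
python3 -m inch '0 0 -.03 0 0 0 1;0 0 -.065 0 0 0 1;0 0 -.1 0 0 0 1;.04 -.002 -.1 0 0 0 1;.08 -.002 -.1 0 0 0 1'|grep -E 'pos'
python3 -m inch '.028 0 0 0 0 0 1;.028 0 .03 0 0 0 1;.028 0 .06 0 0 0 1;.028 0 .09 0 0 0 1;.028 0 .1 0 0 0 1'|grep -E 'pos|rot'
python3 - <<'E'
from h import *
s=st();togo(s,[508.4,-328.4,43],0)
E
```

```text
tool_pos: [616.5, -326.6, 48.8]
force: [0.0, -0.1, -1.4]
finger_force: 64.9
tool_pos: [616.7, -326.7, 46.8]
force: [-4.3, 1.5, 7.4]
finger_force: 65.8
tool_pos: [616.3, -326.5, 45.3]
force: [0.1, 0.8, 0.2]
width: 85.6
finger_force: 0.0
tool_pos: [536.0, -328.5, 146.3]
tool_pos: [507.1, -327.6, 42.4]
tool_rot: [[-1.0, 0.002, -0.003], [0.002, 1.0, 0.002], [0.003, 0.002, -1.0]]
t 27.75 pos [ 507.1 -327.6   42.4] yaw 179.91 tilt [-0.003   0.0021] w 85.0 F [ 0.5 -0.2  0.4] ff 0.0
shift m [-0.0013 -0.0008 -0.0006] turn z -0.08792160625930023
```

```bash
python3 -m inch '0 0 0 0 0 0 1;0 0 0 0 0 0 0;0 0 0 0 0 0 0;0 0 0 0 0 0 0;0 0 0 0 0 0 0'|grep -E 'pos'
python3 -m inch '0 0 0 0 0 0 0;0 0 0 0 0 0 0;0 0 0 0 0 0 0'|grep -E 'pos|for|wid'
python3 -m inch '0 0 -.01 0 0 0 0;0 0 -.03 0 0 0 0;0 0 -.06 0 0 0 0;0 0 -.09 0 0 0 0;0 0 -.12 0 0 0 0'|grep -E 'pos|for|wid'
python3 -m inch '0 0 -.03 0 0 0 0;0 0 -.06 0 0 0 0;0 0 -.09 0 0 0 0;0 0 -.11 0 0 0 0;0 0 -.115 0 0 0 0'|grep -E 'pos|for|wid'
python3 -m inch '-.008 .02 0 0 0 0 0;-.02 .05 0 0 0 0 0;-.034 .084 0 0 0 0 0;-.048 .119 0 0 0 0 0;-.062 .154 0 0 0 0 0'|grep -E 'pos|for|wid'
python3 -m inch '-.014 .035 0 0 0 0 0;-.028 .07 0 0 0 0 0;-.042 .105 0 0 0 0 0;-.054 .136 0 0 0 0 0;-.06 .15 0 0 0 0 0'|grep -E 'pos|for|wid'
python3 -m inch '-.004 .009 0 0 0 0 0;-.004 .009 0 0 0 0 0;-.004 .009 0 0 0 0 0;-.004 .009 0 0 0 0 0;-.004 .009 0 0 0 0 0'|grep -E 'pos|for|wid'
python3 - <<'E'
from h import *
s=st();togo(s,[634.7,-15.4,275])
p=optics.snapshot('side');t=optics.snapshot('top')
a=cv2.resize(p['image'][110:384,180:440],(400,420));b=cv2.resize(t['image'][110:290,230:400],(397,420))
cv2.imwrite('pics/f1.png',np.hstack([a,b])[:,:,::-1])
E
```

```text
tool_pos: [509.1, -328.8, 47.4]
tool_pos: [509.1, -328.8, 47.5]
force: [-0.6, 1.5, 6.4]
width: 58.8
finger_force: 64.8
tool_pos: [508.2, -328.3, 167.6]
force: [0.1, -0.6, -3.6]
width: 58.6
finger_force: 65.5
tool_pos: [508.6, -328.5, 284.0]
force: [0.2, 0.2, -4.4]
width: 58.6
finger_force: 65.5
tool_pos: [570.5, -173.0, 279.6]
force: [0.5, 0.4, -4.4]
width: 58.6
finger_force: 65.8
tool_pos: [631.0, -22.1, 279.4]
force: [-0.5, -0.4, -4.4]
width: 58.9
finger_force: 66.0
tool_pos: [634.6, -16.5, 280.5]
force: [0.1, 0.0, -4.5]
width: 58.8
finger_force: 66.0
t 31.05 pos [634.6 -16.5 280.5] yaw 179.86 tilt [ 0.0002 -0.0002] w 58.8 F [ 0.1  0.  -4.5] ff 65.9581446647644
shift m [-0.0001  0.0011  0.0055] turn z None
```

View pics/f1.png

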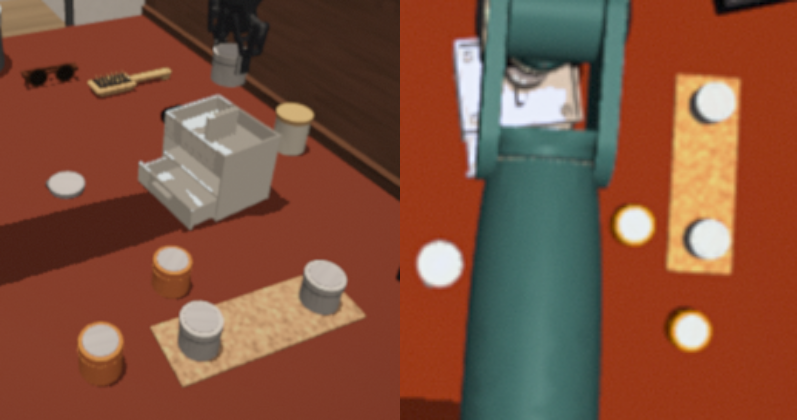

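Both light tins stand upright on the runner, the tier is flush, and the heavy tin is held over the tier. Settle and hand in.

```bash
python3 -m inch '0 .001 0 0 0 0 0;0 .001 0 0 0 0 0;0 .001 0 0 0 0 0;0 .001 0 0 0 0 0;0 .001 0 0 0 0 0'|grep -E 'pos|for|wid'
python3 -m inch '0 0 0 0 0 0 0;0 0 0 0 0 0 0;0 0 0 0 0 0 0;0 0 0 0 0 0 0;0 0 0 0 0 0 0'|grep -E 'pos|for|wid'
python3 -c "
from bench import ticket
print(ticket.sign_off())"
```

```text
tool_pos: [634.8, -14.5, 280.3]
force: [-0.1, 0.1, -4.5]
width: 58.4
finger_force: 66.0
tool_pos: [634.8, -14.6, 280.3]
force: [0.2, 0.1, -4.9]
width: 58.4
finger_force: 66.0
the job is handed in; nothing more can be done
None
```

The job is handed in at about 32 s, with no verdict returned: the tier is seated on its pegs and released, all three tins were hefted from near to far, the two lighter ones (about 1.5 N and 2 N) are back in place, and the heaviest (the middle tin, about 4.6 N) is held upright and still over the tier, about 67 mm above its grip.

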